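# Fetch the transformer from behind the can and the bottle and set it on the circuit board

## Task

The transformer at the back of the grey tray is blocked by the spray can and the square bottle: first stand both of them upright on the black rubber mat, then lift the transformer out and set it squarely on its white outline on the green circuit board while they wait on the mat. Afterwards put the can and the bottle back upright, each exactly where it stood in the tray at the start. Tip nothing over and leave the wire reel, the brass bowl and the screwdriver alone.

Things in the scene. Friction and masses are not known exactly. Their poses are not given: they have to be found in the camera images.
- can: Loose round aluminium spray can, white paper band, narrower grey cap; 42 mm diameter, straight side up to 88 mm, cap 29 mm wide up to 122 mm, 0.2 kg. Origin: centre of underside, z up; yaw meaningless. In one of the tray's two front places. Grip its side front and back, 55 to 80 mm above the foot: there fingers clear the transformer behind; its neighbour is 25 mm away.
- bottle: Loose square white plastic bottle, round black cap; body 42 x 42 x 86 mm tall, cap 28 mm wide up to 117 mm, thin nozzle to 125 mm, 0.2 kg. Origin: centre of underside, z up, x and y square to its flat sides. In the tray's other front place, within 0.1 rad of the tray's yaw. Grip flat sides front and back, 55 to 80 mm above the foot. Any yaw will do when put back.
- transformer: Loose small mains transformer: dark steel core, copper winding, black base; 48 mm along y, 36 mm along x (winding, 30 mm long; core 22 mm thick), 38 mm tall, 0.24 kg. Origin: centre of underside, z up. At the tray's back, about 7 mm behind can and bottle, which tower over it. Grip the core's flat ends (48 mm apart along y) 20 to 32 mm above the foot.
- tray: Fixed grey plastic tray, 150 mm along x, 200 mm along y, walls 12 mm high, 4 mm thick. Origin: centre of underside; floor 4 mm above it; -x is its front, towards the robot. The two front places are 28 mm in front of the centre, 34 mm to either side (on flat 56 mm cork discs); the transformer stands about 18 mm behind the centre.
- side_mat: Fixed black rubber mat for setting things aside, 180 mm along its x, 120 mm along its y, 3 mm thick, empty at the start. Origin: centre of its underside (top 3 mm above it). It lies on the left or the right of the tray, the circuit board on the other side.
- outline (a point): Centre of the white rectangle (40 mm along x, 52 mm along y) printed on the green circuit board, on its top face, 15 mm above the table, z up. The transformer goes here, its x along this x, either way round. Board 150 x 105 mm, fixed on a wooden pad 180 x 125 mm; their middle lies 34 mm along -x from here. Parts within 80 mm are under 5 mm high, those farther off 11 mm.
- reel: Bystander: aluminium wire reel standing on end, 54 mm diameter, 42 mm high, beyond the tray. Origin: centre of its underside. Not to be moved.
- tin: Bystander: empty brass bowl of the tip cleaner, 72 mm across, 35 mm high, at the far left. Origin: centre of its underside. Not to be moved.
- driver: Bystander: screwdriver, 160 mm long, lying crosswise at the far right. Not to be moved.
There are look-alikes about, which are no part of the job. What is shaped like the can but blue or red is not meant.

How it is judged (in metres and radians):
On the way, in this order (a step that is already met when the one before it is completed fails the run):
1. the can and the bottle both stand upright on the rubber mat, the transformer still in its place (x of can in the frame of side_mat between -0.08 and 0.08 m and y of can in the frame of side_mat between -0.05 and 0.05 m and z of each of can, bottle in the frame of side_mat below 0.008 m and angle between each of can, bottle's own z axis and vertical below 0.1 rad and linear speed of each of can, bottle below 0.03 m/s and x of bottle in the frame of side_mat between -0.08 and 0.08 m and y of bottle in the frame of side_mat between -0.05 and 0.05 m and distance of transformer from where it was at the start of the episode below 0.02 m), for 0.2 s.
2. the transformer stands squarely on the outline while the can and the bottle still stand on the mat (horizontal distance between transformer and outline below 0.01 m and angle between the x axis of transformer and the x axis of outline, either way round below 0.17 rad and z of transformer in the frame of outline below 0.005 m and angle between each of transformer, can, bottle's own z axis and vertical below 0.1 rad and linear speed of each of transformer, can, bottle below 0.03 m/s and x of can in the frame of side_mat between -0.08 and 0.08 m and y of can in the frame of side_mat between -0.05 and 0.05 m and z of each of can, bottle in the frame of side_mat below 0.008 m and x of bottle in the frame of side_mat between -0.08 and 0.08 m and y of bottle in the frame of side_mat between -0.05 and 0.05 m), for 0.2 s.
At the end, for the whole second after the job is handed in: The transformer stands on the outline (centre within 10 mm, within 0.17 rad of square, either way round), upright; the can and the bottle stand upright in the tray, each within 12 mm of where it stood at the start; all at rest (horizontal distance between transformer and outline below 0.01 m and angle between the x axis of transformer and the x axis of outline, either way round below 0.17 rad and z of transformer in the frame of outline below 0.005 m and angle between each of transformer, can, bottle's own z axis and vertical below 0.1 rad and linear speed of transformer below 0.03 m/s and distance of each of can, bottle from where it was at the start of the episode below 0.012 m and linear speed of each of can, bottle below 0.02 m/s); the robot touches nothing.
It fails at once if the can or the bottle is tipped over (angle between any of can, bottle's own z axis and vertical above 0.6 rad).
It fails at once if the transformer is tipped over (angle between transformer's own z axis and vertical above 0.6 rad).
It fails at once if a bystander is moved by more than 20 mm (distance of any of reel, tin, driver from where it was at the start of the episode above 0.02 m).
It also fails if it takes over 128 s, if anything falls off the work surface, if the arm or the gripper's body presses on something with over 40 N, if the wrist force passes 120 N, or if a joint passes its speed limit or range.

## Robot

A 6-joint arm with a two-finger parallel gripper is mounted at the origin on the work surface. World frame = base frame: x ahead of the robot, y to its left, z up, the work surface at z = 0. Lengths are in mm, angles in rad, forces in N, time in s.
With the tool pointing down it reaches from about 350 to 975 mm from the base axis. Payload 4.9 kg.
Tool frame: the origin (TCP) lies midway between the tips of the shut fingers; the grasp point (between the pads) lies 19 mm behind it; z points along the fingers, y is the line along which they close (so a half turn about z gives the same grasp; the last joint's range is limited). The gripper opens to 85 mm and grips with 20 to 120 N. Pads are 22 mm wide; open, the fingers measure 114 mm over their backs; the gripper's body (76 mm by 85 mm) begins 54 mm behind the grasp point. The pads swing forward as they close: fully open they stand 13 mm farther back than shut.
Start: joints at [-1.341, 0.053, 1.613, -0, 1.476, -0.119], TCP at [213.6, -587.347, 231.304] pointing down, gripper open.
Joint ranges: [-3.01, 3.01], [-1.01, 2.22], [0.06, 2.58], [-1.02, 4.17], [0.09, 2.62], [-3.14, 3.14]. Speed limits (rad/s): [2.57, 2.57, 3.14, 3.14, 3.14, 3.14].

## Interface

Orientations are given as a unit quaternion [w, x, y, z].
In Python, from workcell import observe, snapshot, get_calibration, close_job gives the robot as it stands.
- The arm moves only by the shell command python3 -m pendant 'ROWS' [FORCE]. ROWS is JSON, a list that holds one entry, the list of rows, each a list of 5 numbers: the shift along the tool's x, y, z each as a share of 4 cm, from -1 to 1, then the turn about the tool's z as a share of 4 degrees, from -1 to 1, then the opening, from 0 (shut) to 1 (fully open). A call has 1 to 5 rows; each row shifts and turns the commanded pose from where the row before left it, along the tool's axes as they then stand; what a row does not reach is not made up. A row lasts 1/12 s, in which the tool goes at most 41.7 mm and 7.16 degrees, less where a joint would pass 70% of its speed; a pose out of reach is approached as far as the arm can. A call with a number of a shift or a turn outside -1 to 1 is refused whole. A call with a gripper value outside its range is refused whole. The fingers move at their own pace and stop on an object; FORCE is the grip in N (left out, the last holds). Time passes only in rows, so rows that do not move let the fingers close. It gives the time, the measured TCP pose, the force, the opening and the grip force at its end, in the units of the state.
- observe(): the state, without advancing time (a new reading comes with each control period).
- snapshot(name): name is "side" or "top"; returns (picture, depth): 480x640x3 uint8, red, green, blue; 480x640 float32, mm along the optical axis (not along the pixel's ray), 0 where there is no reading.
- get_calibration(name): a dict with "fx", "fy", "cx", "cy" (pixels), "k1" (the pictures are not rectified: a ray, as slopes to the right and down, at radius r is drawn at 1 + k1 r^2 times it, then the intrinsics apply), "view" (4x4, takes a point from world to camera coordinates). Camera axes: x right, y down, z forward; pixel columns grow to the right and rows downward; lengths in mm; the calibration is good to about 2 mm. A picture is of the moment at which its call begins. get_calibration takes no time and is no camera call.
- close_job(): hands the job in; it is judged then, once.
The state is a dict: "time_s": time; "joint_positions": joint angles; "qd": joint speeds; "joint_efforts": joint torques, N m; "ee_pos": TCP position; "eef_rot": TCP orientation; "force": force on the tool from outside, world axes, zero at the start; "ft_torque": the same for the moment, N m; "gripper_width": finger opening in mm; "finger_force": force on a finger pad.
Only numpy, scipy, OpenCV 4.12 (cv2) and the standard library are available. Lean on these libraries where they do the work, as an engineer would, in place of code of your own. Each camera call takes 0.05 s, during which the arm holds its last target. There are 200 camera calls.

## Working session

There is one attempt and no reset: what is moved stays moved. The work goes in short steps, Python scripts to look and compute and a shell command to move; the robot and the scene stay as the last step left them, time stands still between calls to the robot, and variables do not carry over. Pictures are saved under pics/ and viewed, at most 14 in all, crops included, and the job is handed in when it is done.

```bash
mkdir -p pics; ls; python3 - <<'E'
from workcell import *
import cv2,numpy as np
for n in("top","side"):
    p,d=snapshot(n);cv2.imwrite(f"pics/{n}0.png",p[:,:,::-1]);np.savez(f"{n}0.npz",p=p,d=d)
    print(n,get_calibration(n))
print(observe())
E
```

```text
pics
top {'fx': 592.4402701487444, 'fy': 592.4402701487444, 'cx': 323.99948450572504, 'cy': 236.68463643532075, 'k1': -0.07739902466402834, 'view': array([[-7.29561739e-02, -9.97327557e-01, -3.89103306e-03,
         4.36633209e+01],
       [-9.74599851e-01,  7.21208031e-02, -2.12022926e-01,
         6.38297954e+02],
       [ 2.11736931e-01, -1.16761812e-02, -9.77256946e-01,
         9.39857122e+02],
       [ 0.00000000e+00,  0.00000000e+00,  0.00000000e+00,
         1.00000000e+00]])}
side {'fx': 545.3085700224632, 'fy': 545.3085700224632, 'cx': 314.43009186913076, 'cy': 229.4863755215542, 'k1': -0.13855431543134789, 'view': array([[ 9.29023902e-01, -3.69908732e-01, -9.06195372e-03,
        -5.79116115e+02],
       [-2.28981069e-01, -5.55502089e-01, -7.99365436e-01,
         1.85861596e+02],
       [ 2.90658321e-01,  7.44704612e-01, -6.00776815e-01,
         8.18791245e+02],
       [ 0.00000000e+00,  0.00000000e+00,  0.00000000e+00,
         1.00000000e+00]])}
{'time_s': 0.1, 'joint_positions': array([-1.34101148e+00,  5.32924554e-02,  1.61418049e+00,  2.24737179e-05,
        1.47602888e+00, -1.19001051e-01]), 'qd': array([-0.00057605, -0.00299246, -0.00054173,  0.00060454,  0.00114625,
        0.0012124 ]), 'joint_efforts': array([ 7.30064476e-04, -3.94905353e+01, -3.71361136e+01, -3.76742844e-05,
        3.90898917e-03, -1.29051330e-05]), 'ee_pos': array([ 213.47059362, -586.79594044,  230.17076073]), 'eef_rot': array([-9.53738989e-04,  9.84831788e-01,  1.73509190e-01, -4.16809104e-05]), 'force': array([-0.38491461, -0.17089716, -0.50584513]), 'ft_torque': array([ 0.01460995, -0.00743646, -0.0408612 ]), 'finger_force': 0.0, 'gripper_width': 85.5620870878744}
```

View pics/top0.png

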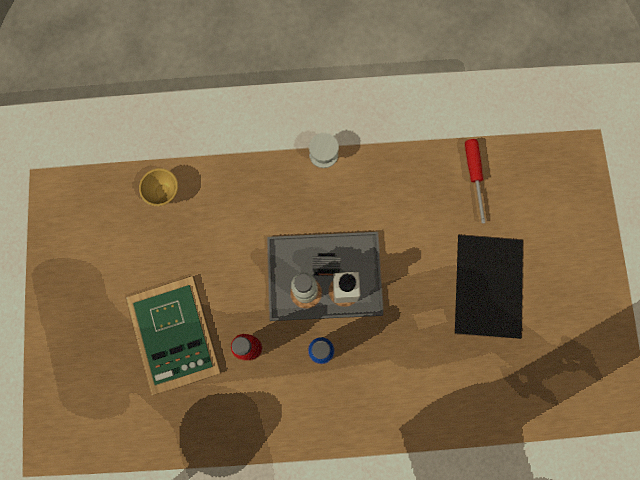

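View pics/side0.png

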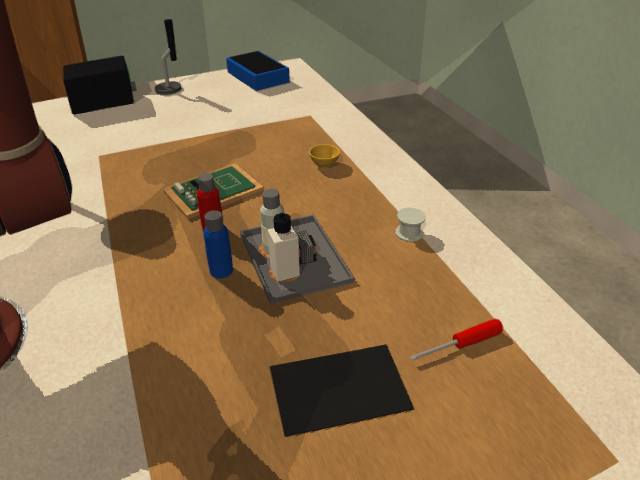

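The top view shows the tray at about (325,275). The can, with its grey cap and white band, is at (305,288), the square bottle at (347,285), and the transformer at (326,263). The mat is at (489,287) and the outline at (168,316).
Candidates for the can are the red one (245,347), the blue one (320,350) and the aluminium one in the tray (305,288). By the description I choose the one in the tray. The bottle has only one candidate, at (347,285).

```bash
cat > h.py <<'E'
import numpy as np,cv2
from workcell import *
def cam(n):
    c=get_calibration(n);K=np.array([[c['fx'],0,c['cx']],[0,c['fy'],c['cy']],[0,0,1]]);return K,np.array([c['k1'],0,0,0,0.]),c['view']
def ray(n,uv,z):
    K,D,V=cam(n);p=cv2.undistortPoints(np.array(uv,float).reshape(-1,1,2),K,D).reshape(-1,2)
    R=V[:3,:3];o=-R.T@V[:3,3];d=np.c_[p,np.ones(len(p))]@R
    return (o+d*((z-o[2])/d[:,2])[:,None])[:,:2]
def proj(n,X):
    K,D,V=cam(n);return cv2.projectPoints(np.array(X,float).reshape(-1,1,3),cv2.Rodrigues(V[:3,:3])[0],V[:3,3],K,D)[0].reshape(-1,2)
def cloud(n,d):
    K,D,V=cam(n);vv,uu=np.mgrid[:480,:640];p=cv2.undistortPoints(np.c_[uu.ravel(),vv.ravel()].astype(float).reshape(-1,1,2),K,D).reshape(480,640,2)
    X=np.dstack([p*d[...,None],d]);return (X-V[:3,3])@V[:3,:3]
def rect(m,n,z):
    c=max(cv2.findContours(m.astype(np.uint8),0,2)[0],key=cv2.contourArea)
    r=cv2.minAreaRect(ray(n,c.reshape(-1,2),z).astype(np.float32));return r
E
python3 - <<'E'
from h import *
p,d=[np.load("top0.npz")[k] for k in "pd"]
P=cloud("top",d);hsv=cv2.cvtColor(p,cv2.COLOR_RGB2HSV)
def win(x0,x1,y0,y1):
    m=np.zeros((480,640),bool);m[y0:y1,x0:x1]=1;return m
mat=win(440,540,220,350)&(p.max(2)<45); print("mat",rect(mat,"top",3))
print("mat depth z",np.median(P[mat],0))
tray=win(255,400,220,335)&(hsv[...,1]<45)&(P[...,2]<17); print("tray",rect(tray,"top",12))
tl=[ (270,234),(381,230),(383,317),(271,320)]
tr=win(255,400,220,335)&(P[...,2]>8)&(P[...,2]<16)
print("z hist",np.histogram(P[win(265,385,228,320)][:,2],bins=range(-10,140,6)))
for lo,hi,nm in((112,130,'caps'),(82,100,'shoulder'),(34,46,'trafo')):
    m=win(265,385,228,320)&(P[...,2]>lo)&(P[...,2]<hi)
    n,l,s,c=cv2.connectedComponentsWithStats(m.astype(np.uint8))
    for i in range(1,n):
        if s[i,4]>15: Q=P[l==i];print(nm,c[i],s[i,4],Q.mean(0),Q.min(0),Q.max(0))
b=win(130,205,280,340)&(hsv[...,0]>55)&(hsv[...,0]<90)&(hsv[...,1]>80);w=win(145,192,296,338)&(p.min(2)>110)
print("board z",np.median(P[b],0)); print("outline",rect(w,"top",15))
a=cv2.resize(p[225:325,260:390],None,fx=5,fy=5,interpolation=2);e=cv2.resize(p[290:345,135:205],None,fx=5,fy=5,interpolation=2)
o=np.zeros((500+275,650,3),np.uint8);o[:500]=a;o[500:,:350]=e
cv2.imwrite("pics/crop1.png",cv2.resize(o[...,::-1],None,fx=.77,fy=.77))
E
```

```text
mat ((542.7354125976562, -292.50347900390625), (119.0921401977539, 178.7462615966797), 81.26010131835938)
mat depth z [ 540.30040722 -292.2600636     2.968138  ]
tray ((582.0789184570312, 1.0105056762695312), (198.0631561279297, 150.2967987060547), 88.59609985351562)
z hist (array([  24, 2478, 5549,  929,  134,   31,   30,  131,  342,   57,   25,
         16,   38,   18,   26,   35,  353,  173,   67,   19,   16,  186,
        287,   29]), array([-10,  -4,   2,   8,  14,  20,  26,  32,  38,  44,  50,  56,  62,
        68,  74,  80,  86,  92,  98, 104, 110, 116, 122, 128, 134]))
caps [303.27715356 282.28089888] 267 [556.46244392  35.39531478 125.12138641] [542.84575624  21.45001687 112.28050707] [571.47665864  49.95426627 129.09666742]
caps [346.47698745 281.78661088] 239 [552.81117576 -32.87780612 120.86832947] [539.74338635 -46.60499734 113.89349467] [566.78464927 -19.44821361 129.4585715 ]
shoulder [345.47826087 285.97442455] 391 [550.33942555 -32.08703289  89.37850456] [532.11441182 -54.27582634  82.0120484 ] [574.85468483 -12.16035609  96.62111148]
shoulder [304.75961538 287.60576923] 208 [551.7928947   34.43331524  95.13520026] [536.30308079  15.54643158  82.13252308] [576.59450861  55.21225903  99.99775569]
trafo [325.90687361 262.53880266] 451 [599.86534352  -3.573367    40.4825698 ] [581.63298734 -26.97829425  34.04143675] [618.63678991  19.39934714  45.87186124]
board z [528.05931689 275.84725547  14.35740283]
outline ((507.7110595703125, 296.32269287109375), (0.0, 0.0), 0.0)
```

View pics/crop1.png

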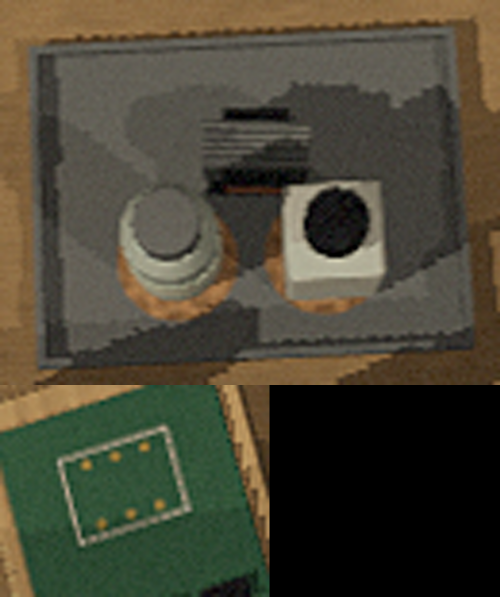

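The crop confirms my choices: the aluminium can with grey cap is in the left place and the white square bottle with black cap in the right place. The transformer is behind them, turned by a few degrees. The outline corners are clear on the board.

```bash
cat >> h.py <<'E'
def go(x,y,z,yaw=None):
    "shift/turn needed, in row units, shift after the turn; yaw=world angle of tool y (deg, mod 180)"
    from scipy.spatial.transform import Rotation as Ro
    s=observe();q=s['eef_rot'];R=Ro.from_quat([q[1],q[2],q[3],q[0]]);Y=R.as_matrix()[:,1];cur=np.degrees(np.arctan2(Y[1],Y[0]));t=0
    if yaw is not None: t=-((yaw-cur+90)%180-90)
    R2=R*Ro.from_euler('z',t,degrees=True)
    u=R2.inv().apply(np.array([x,y,z])-s['ee_pos'])/40
    print("t",s['time_s'],"pos",s['ee_pos'].round(1),"yawY %.1f"%cur,"tiltz",R.as_matrix()[:,2].round(3),"w %.1f F %.1f"%(s['gripper_width'],s['finger_force']),s['force'].round(1));print("  turn %.2f shift"%(t/4),u.round(3))
E
python3 - <<'E'
from h import *
c=ray("top",[(150.6,309.5),(177.9,301.2),(183.8,322.2),(156.3,331.3)],15);print(c,c.mean(0))
print("x dir",np.degrees(np.arctan2(*((c[0]+c[1]-c[2]-c[3])[::-1]))),"y dir",np.degrees(np.arctan2(*((c[0]+c[3]-c[1]-c[2])[::-1]))))
p,d=[np.load("top0.npz")[k] for k in "pd"]
for n,u in(("can",(165,222)),("bottle",(337,222))): print(n,ray("top",[(u[0]/3.85+260,u[1]/3.85+225)],127))
go(555,35.5,231,-1.4)
E
R='[[[0,0,0,-1,1],[0,0,0,-1,1],[0,0,0,-1,1],[0,0,0,-1,1],[0,0,0,-1,1]]]'; echo
```

```text
[[542.89589219 310.62737051]
 [554.2216997  261.68243622]
 [516.61561149 252.20210484]
 [504.02424748 301.18385588]] [529.43936272 281.42394186]
x dir 13.898249617649283 y dir 103.72497034414788
can [[555.63715476  36.04206453]]
bottle [[550.46297092 -34.15234189]]
t 0.1 pos [ 213.5 -586.8  230.2] yawY -70.0 tiltz [-0.     0.002 -1.   ] w 85.6 F 0.0 [-0.4 -0.2 -0.5]
  turn -17.15 shift [1.5761e+01 8.1560e+00 5.0000e-03]
```

```bash

for i in 1 2 3; do python3 -m pendant '[[[0,0,0,-1,1],[0,0,0,-1,1],[0,0,0,-1,1],[0,0,0,-1,1],[0,0,0,-1,1]]]' 40 >/dev/null; done
python3 -m pendant '[[[0,0,0,-1,1],[0,0,0,-1,1],[0,0,0,-0.15,1]]]'
for i in 1 2 3 4; do python3 -m pendant '[[[0.79,0.41,0,0,1],[0.79,0.41,0,0,1],[0.79,0.41,0,0,1],[0.79,0.41,0,0,1],[0.79,0.41,0,0,1]]]' >/dev/null; done
python3 -m pendant '[[[0,0,0,0,1],[0,0,0,0,1],[0,0,0,0,1]]]'
python3 -c "
from h import *
go(555.5,35.8,60,-1.4)"
```

```text
time_s: 1.6
ee_pos: [213.5, -587.0, 230.6]
eef_rot: [-0.001, 0.715, 0.699, 0.0]
force: [-0.4, 0.4, 0.3]
gripper_width: 85.5
finger_force: 0.0
time_s: 3.52
ee_pos: [556.8, 36.2, 230.8]
eef_rot: [-0.0, 0.716, 0.698, -0.001]
force: [-0.1, -0.4, 0.5]
gripper_width: 85.3
finger_force: 0.0
t 3.5167 pos [556.8  36.2 230.8] yawY -1.4 tiltz [-0.001 -0.    -1.   ] w 85.3 F 0.0 [-0.1 -0.4  0.5]
  turn -0.01 shift [-0.009 -0.027  4.271]
```

```bash

python3 -m pendant '[[[-0.01,-0.03,0.8,0,1],[0,0,0.8,0,1],[0,0,0.8,0,1],[0,0,0.5,0,1],[0,0,0.5,0,1]]]' >/dev/null
python3 -m pendant '[[[0,0,0.4,0,1],[0,0,0.3,0,1],[0,0,0.17,0,1],[0,0,0,0,1],[0,0,0,0,1]]]'
python3 - <<'E'
from h import *
go(555.5,35.8,60,-1.4)
p,d=snapshot("side");cv2.imwrite("pics/s1.png",cv2.resize(p[150:320,160:400,::-1],None,fx=3,fy=3))
E
```

```text
time_s: 4.35
ee_pos: [556.1, 35.5, 61.0]
eef_rot: [0.0, 0.716, 0.698, 0.0]
force: [0.3, 0.1, 0.0]
gripper_width: 85.3
finger_force: 0.0
t 4.35 pos [556.1  35.5  61. ] yawY -1.5 tiltz [ 0.001 -0.    -1.   ] w 85.3 F 0.0 [0.3 0.1 0. ]
  turn -0.02 shift [ 0.008 -0.016  0.025]
```

View pics/s1.png

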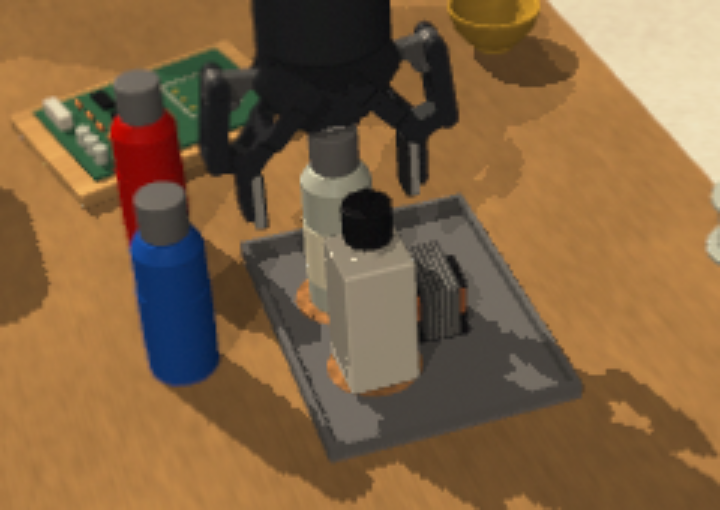

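The open fingers straddle the can cap around crop (333,150). The pads are beside the can's side and clear of the transformer. I'll close now.

```bash

python3 -m pendant '[[[0,0,0,0,0.4],[0,0,0,0,0.3],[0,0,0,0,0.2],[0,0,0,0,0.2],[0,0,0,0,0.2]]]' 40 >/dev/null
python3 -m pendant '[[[0,0,0,0,0.2],[0,0,0,0,0.2],[0,0,0,0,0.2],[0,0,0,0,0.2],[0,0,0,0,0.2]]]'
python3 -m pendant '[[[0,0,-0.1,0,0.2],[0,0,-0.2,0,0.2],[0,0,-0.4,0,0.2],[0,0,-0.5,0,0.2],[0,0,-0.5,0,0.2]]]'
python3 -m pendant '[[[0,0,-0.7,0,0.2],[0,0,-0.7,0,0.2],[0,0,-0.7,0,0.2],[0,0,-0.4,0,0.2],[0,0,0,0,0.2]]]'
python3 -c "
from h import *
go(498,-286,58,None)"
```

```text
time_s: 5.23
ee_pos: [556.9, 36.0, 61.5]
eef_rot: [0.001, 0.716, 0.698, 0.001]
force: [2.2, 0.5, 4.6]
gripper_width: 40.8
finger_force: 40.8
time_s: 5.65
ee_pos: [553.9, 36.1, 127.4]
eef_rot: [-0.002, 0.716, 0.698, -0.002]
force: [0.1, 0.1, -2.1]
gripper_width: 40.7
finger_force: 40.8
time_s: 6.07
ee_pos: [557.4, 35.9, 233.0]
eef_rot: [0.002, 0.716, 0.698, 0.002]
force: [1.2, -0.5, -1.8]
gripper_width: 40.8
finger_force: 40.9
t 6.0667 pos [557.4  35.9 233. ] yawY -1.4 tiltz [ 0.006 -0.    -1.   ] w 40.8 F 40.9 [ 1.2 -0.5 -1.8]
  turn 0.00 shift [-8.08  -1.313  4.368]
```

```bash

python3 -m pendant '[[[-0.3,-0.05,0,0,0.2],[-0.6,-0.1,0,0,0.2],[-0.7,-0.11,0,0,0.2],[-0.7,-0.11,0,0,0.2],[-0.7,-0.11,0,0,0.2]]]' >/dev/null
python3 -m pendant '[[[-0.7,-0.11,0,0,0.2],[-0.7,-0.11,0,0,0.2],[-0.7,-0.11,0,0,0.2],[-0.7,-0.11,0,0,0.2],[-0.7,-0.11,0,0,0.2]]]' >/dev/null
python3 -m pendant '[[[-0.7,-0.11,0,0,0.2],[-0.5,-0.11,0,0,0.2],[-0.3,-0.06,0,0,0.2],[-0.1,-0.03,0,0,0.2],[0,0,0,0,0.2]]]' >/dev/null
python3 -m pendant '[[[0,0,0.6,0,0.2],[0,0,0.7,0,0.2],[0,0,0.7,0,0.2],[0,0,0.7,0,0.2],[0,0,0.5,0,0.2]]]' >/dev/null
python3 -m pendant '[[[0,0,0.4,0,0.2],[0,0,0.3,0,0.2],[0,0,0.1,0,0.2],[0,0,0,0,0.2],[0,0,0,0,0.2]]]' 
python3 -c "
from h import *
go(498,-286,59,None)"
```

```text
time_s: 8.15
ee_pos: [494.9, -286.5, 69.3]
eef_rot: [0.001, 0.716, 0.699, 0.0]
force: [-0.6, -0.9, -2.0]
gripper_width: 40.7
finger_force: 40.9
t 8.15 pos [ 494.9 -286.5   69.3] yawY -1.4 tiltz [ 0.001 -0.001 -1.   ] w 40.7 F 40.9 [-0.6 -0.9 -2. ]
  turn 0.00 shift [0.014 0.076 0.258]
```

```bash

for k in 1; do python3 -m pendant '[[[0,0,0.07,0,0.2],[0,0,0.07,0,0.2],[0,0,0.05,0,0.2],[0,0,0,0,0.2],[0,0,0,0,0.2]]]'; done
python3 -m pendant '[[[0,0,0.025,0,0.2],[0,0,0.025,0,0.2],[0,0,0,0,0.2],[0,0,0,0,0.2]]]'
```

```text
time_s: 8.57
ee_pos: [494.3, -286.6, 61.0]
eef_rot: [-0.0, 0.716, 0.698, -0.0]
force: [0.2, -0.0, -1.8]
gripper_width: 40.8
finger_force: 40.9
time_s: 8.9
ee_pos: [494.7, -287.1, 60.5]
eef_rot: [0.0, 0.716, 0.698, -0.0]
force: [-2.2, 0.6, 5.4]
gripper_width: 41.1
finger_force: 41.2
```

```bash

python3 -m pendant '[[[0,0,0,0,0.55],[0,0,0,0,0.65],[0,0,0,0,0.7],[0,0,0,0,0.75],[0,0,0,0,0.75]]]'
python3 -m pendant '[[[0,0,-0.2,0,0.75],[0,0,-0.5,0,0.75],[0,0,-0.8,0,1],[0,0,-0.8,0,1],[0,0,-0.8,0,1]]]' >/dev/null
python3 -m pendant '[[[0,0,-0.8,0,1],[0,0,-0.4,0,1],[0,0,0,0,1]]]'
python3 - <<'E'
from h import *
go(552.5,-32.8,61,-2)
p,d=snapshot("top");P=cloud("top",d)
m=(P[...,2]>108)&(P[...,2]<135);m[:,:430]=0
n,l,s,c=cv2.connectedComponentsWithStats(m.astype(np.uint8))
for i in range(1,n):
    if s[i,4]>15: print(c[i],s[i,4],P[l==i].mean(0))
cv2.imwrite("pics/t2.png",cv2.resize(p[210:350,260:560,::-1],None,fx=2.5,fy=2.5))
E
```

```text
time_s: 9.32
ee_pos: [494.4, -286.6, 58.8]
eef_rot: [0.0, 0.716, 0.698, 0.0]
force: [0.2, -0.3, 0.1]
gripper_width: 64.1
finger_force: 0.0
time_s: 9.98
ee_pos: [496.5, -288.2, 237.8]
eef_rot: [0.005, 0.716, 0.698, 0.001]
force: [0.2, 0.4, 0.3]
gripper_width: 85.5
finger_force: 0.0
t 9.9833 pos [ 496.5 -288.2  237.8] yawY -1.4 tiltz [ 0.008 -0.006 -1.   ] w 85.5 F 0.0 [0.2 0.4 0.3]
  turn 0.15 shift [6.458 1.137 4.389]
[508.00677966 306.60677966] 295 [ 493.82578899 -284.15973045  123.14042481]
```

View pics/t2.png

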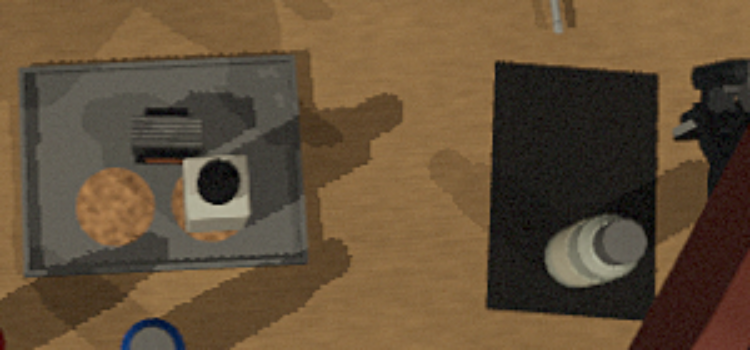

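The can stands on the mat (crop (620,240), cap at world (494,-284)) with its foot well inside the edges. The bottle and transformer haven't moved. Next is the bottle.

```bash

python3 -m pendant '[[[0.7,0.12,0,0.15,1],[0.7,0.12,0,0,1],[0.7,0.12,0,0,1],[0.7,0.12,0,0,1],[0.7,0.12,0,0,1]]]' >/dev/null
python3 -m pendant '[[[0.7,0.12,0,0,1],[0.7,0.12,0,0,1],[0.7,0.12,0,0,1],[0.6,0.12,0,0,1],[0.26,0.08,0,0,1]]]' >/dev/null
python3 -m pendant '[[[0,0,0,0,1],[0,0,0.8,0,1],[0,0,0.8,0,1],[0,0,0.6,0,1],[0,0,0,0,1]]]'
python3 -m pendant '[[[0,0,0,0,1],[0,0,0,0,1]]]' >/dev/null
python3 -c "
from h import *
go(553,-32.6,61,-2)"
```

```text
time_s: 11.28
ee_pos: [544.6, -30.4, 135.4]
eef_rot: [-0.005, 0.72, 0.694, -0.004]
force: [-0.8, -0.1, -1.3]
gripper_width: 85.3
finger_force: 0.0
t 11.45 pos [550.1 -30.9 144.2] yawY -2.1 tiltz [ 0.001 -0.001 -1.   ] w 85.4 F 0.0 [-0.6  0.7  0.3]
  turn -0.02 shift [-0.039  0.07   2.08 ]
```

```bash

python3 -m pendant '[[[-0.04,0.07,0.5,0,1],[0,0,0.5,0,1],[0,0,0.4,0,1],[0,0,0.4,0,1],[0,0,0.2,0,1]]]' >/dev/null
python3 -m pendant '[[[0,0,0.06,0,1],[0,0,0,0,1],[0,0,0,0,1],[0,0,0,0,1]]]' >/dev/null
python3 -c "
from h import *
go(553,-32.6,61,-2)"
python3 -m pendant '[[[0,0,0,0,0.4],[0,0,0,0,0.3],[0,0,0,0,0.2],[0,0,0,0,0.2],[0,0,0,0,0.2]]]' 40 >/dev/null
python3 -m pendant '[[[0,0,0,0,0.2],[0,0,0,0,0.2],[0,0,0,0,0.2],[0,0,0,0,0.2],[0,0,0,0,0.2]]]'
```

```text
t 12.2 pos [553.5 -31.9  62.3] yawY -2.0 tiltz [ 0.003 -0.001 -1.   ] w 85.5 F 0.0 [ 0.1 -1.3 -0.6]
  turn -0.00 shift [-0.018 -0.011  0.032]
time_s: 13.03
ee_pos: [552.9, -31.7, 61.1]
eef_rot: [0.001, 0.719, 0.695, 0.0]
force: [0.8, 0.2, 3.4]
gripper_width: 41.6
finger_force: 42.8
```

```bash

python3 -m pendant '[[[0,0,-0.1,0,0.2],[0,0,-0.2,0,0.2],[0,0,-0.4,0,0.2],[0,0,-0.5,0,0.2],[0,0,-0.6,0,0.2]]]' >/dev/null
python3 -m pendant '[[[0,0,-0.7,0,0.2],[0,0,-0.7,0,0.2],[0,0,-0.6,0,0.2],[0,0,-0.4,0,0.2],[0,0,0,0,0.2]]]' >/dev/null
python3 -m pendant '[[[-0.3,0.05,0,0,0.2],[-0.6,0.1,0,0,0.2],[-0.7,0.11,0,0,0.2],[-0.7,0.11,0,0,0.2],[-0.7,0.11,0,0,0.2]]]' >/dev/null
python3 -m pendant '[[[-0.7,0.11,0,0,0.2],[-0.7,0.1,0,0,0.2],[-0.7,0.1,0,0,0.2],[-0.7,0.1,0,0,0.2],[-0.5,0.05,0,0,0.2]]]' >/dev/null
python3 -m pendant '[[[-0.3,0,0,0,0.2],[-0.1,0,0,0,0.2],[0,0,0,0,0.2],[0,0,0,0,0.2],[0,0,0,0,0.2]]]' 
python3 -c "
from h import *
go(584,-299,60.5,None)"
```

```text
time_s: 15.12
ee_pos: [580.3, -299.5, 228.1]
eef_rot: [-0.001, 0.719, 0.695, 0.0]
force: [0.0, 0.4, -1.7]
gripper_width: 41.5
finger_force: 42.3
t 15.1167 pos [ 580.3 -299.5  228.1] yawY -1.9 tiltz [-0.001  0.001 -1.   ] w 41.5 F 42.3 [ 0.   0.4 -1.7]
  turn 0.00 shift [0.013 0.096 4.189]
```

```bash

python3 -m pendant '[[[0,0.1,0.5,0,0.2],[0,0,0.7,0,0.2],[0,0,0.7,0,0.2],[0,0,0.7,0,0.2],[0,0,0.5,0,0.2]]]' >/dev/null
python3 -m pendant '[[[0,0,0.4,0,0.2],[0,0,0.3,0,0.2],[0,0,0.15,0,0.2],[0,0,0,0,0.2],[0,0,0,0,0.2]]]' 
python3 -m pendant '[[[0,0,0.07,0,0.2],[0,0,0.07,0,0.2],[0,0,0.05,0,0.2],[0,0,0,0,0.2],[0,0,0,0,0.2]]]'
```

```text
time_s: 15.95
ee_pos: [584.9, -300.8, 71.3]
eef_rot: [0.001, 0.719, 0.695, 0.0]
force: [0.0, -0.5, -1.3]
gripper_width: 41.5
finger_force: 42.3
time_s: 16.37
ee_pos: [584.3, -301.0, 62.9]
eef_rot: [-0.0, 0.719, 0.695, -0.0]
force: [-0.3, -0.7, -1.3]
gripper_width: 41.4
finger_force: 42.3
```

```bash

python3 -m pendant '[[[0,0,0.03,0,0.2],[0,0,0.03,0,0.2],[0,0,0.02,0,0.2],[0,0,0,0,0.2],[0,0,0,0,0.2]]]'
python3 -m pendant '[[[0,0,0,0,0.55],[0,0,0,0,0.65],[0,0,0,0,0.7],[0,0,0,0,0.75],[0,0,0,0,0.75]]]'
python3 -m pendant '[[[0,0,-0.2,0,0.75],[0,0,-0.5,0,0.75],[0,0,-0.8,0,1],[0,0,-0.8,0,1],[0,0,-0.8,0,1]]]' >/dev/null
python3 -m pendant '[[[0,0,-0.8,0,1],[0,0,-0.4,0,1],[0.7,0,0,0,1],[0.7,0,0,0,1],[0.7,0,0,0,1]]]'
python3 - <<'E'
from h import *
p,d=snapshot("top");P=cloud("top",d);np.savez("top2.npz",p=p,d=d)
m=(P[...,2]>108)&(P[...,2]<135);m[:,:430]=0
n,l,s,c=cv2.connectedComponentsWithStats(m.astype(np.uint8))
for i in range(1,n):
    if s[i,4]>15: print(c[i],s[i,4],P[l==i].mean(0))
t=(P[...,2]>35)&(P[...,2]<50)&(P[...,0]>570)&(P[...,0]<630)&(abs(P[...,1])<45)
print("trafo",P[t].mean(0),cv2.minAreaRect(P[t][:,:2].astype(np.float32)))
v=t.copy();
print(rect(v,"top",42))
a=cv2.resize(p[225:325,260:390],None,fx=5,fy=5,interpolation=2);b=cv2.resize(p[225:345,430:560],None,fx=3,fy=3)
o=np.zeros((860,650,3),np.uint8);o[:500]=a;o[500:,:390]=b
cv2.imwrite("pics/t3.png",cv2.resize(o[...,::-1],None,fx=.69,fy=.69))
go(599.9,-3.6,200,85)
E
```

```text
time_s: 16.78
ee_pos: [584.5, -301.0, 60.1]
eef_rot: [0.0, 0.719, 0.695, -0.0]
force: [-0.6, 1.2, 0.6]
gripper_width: 41.9
finger_force: 42.3
time_s: 17.2
ee_pos: [584.4, -301.0, 59.7]
eef_rot: [0.0, 0.719, 0.695, 0.0]
force: [0.1, -0.1, 0.8]
gripper_width: 64.2
finger_force: 0.0
time_s: 18.03
ee_pos: [587.5, -216.5, 233.3]
eef_rot: [0.001, 0.72, 0.694, 0.0]
force: [-0.3, 1.3, -0.3]
gripper_width: 85.7
finger_force: 0.0
[513.48920863 252.10071942] 139 [ 580.57821778 -305.91932526  120.3342087 ]
trafo [599.7648779   -3.62073115  40.78697054] ((599.8341674804688, -3.697246551513672), (45.1996955871582, 35.59483337402344), 85.43946075439453)
((598.8345947265625, -3.6565093994140625), (45.12331771850586, 35.10897445678711), 85.77446746826172)
t 18.0833 pos [ 587.7 -211.4  232.9] yawY -1.8 tiltz [ 0.001  0.003 -1.   ] w 85.6 F 0.0 [ 1.7  3.2 -0.5]
  turn -21.71 shift [0.15  5.199 0.839]
```

View pics/t3.png

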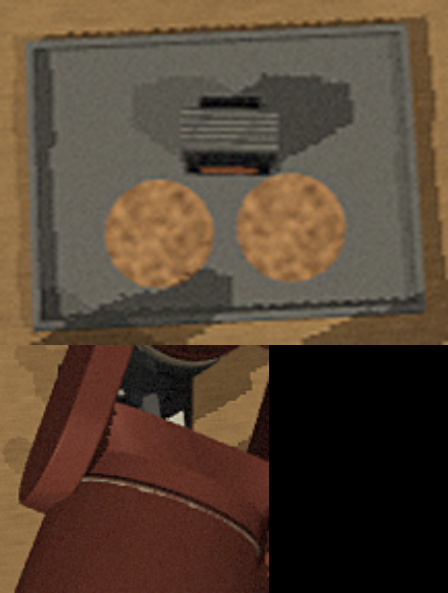

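Both cork discs are clear and the transformer stands alone at crop (230,140), with its core along 85.6°. The arm hides the bottle, but its cap reads as (580,-306) at z 120, so it is standing. Next is the transformer.

```bash

for i in 1 2 3 4; do python3 -m pendant '[[[0,0,0,-1,1],[0,0,0,-1,1],[0,0,0,-1,1],[0,0,0,-1,1],[0,0,0,-1,1]]]' >/dev/null; done
python3 -m pendant '[[[0,0,0,-1,1],[0,0,0,-0.85,1],[0,0.6,0,0,1],[0,0.6,0,0,1],[0,0.6,0,0,1]]]' >/dev/null
python3 -m pendant '[[[0,0.7,0.2,0,1],[0,0.7,0.2,0,1],[0,0.7,0.2,0,1],[0,0.7,0.2,0,1],[0,0.4,0,0,1]]]' >/dev/null
python3 -m pendant '[[[0,0,0,0,1],[0,0,0,0,1],[0,0,0,0,1]]]' 
python3 - <<'E'
from h import *
go(599.5,-3.7,8,85.6)
p,d=snapshot("top");P=cloud("top",d)
m=(P[...,2]>108)&(P[...,2]<135)&(P[...,1]<-200)
n,l,s,c=cv2.connectedComponentsWithStats(m.astype(np.uint8))
for i in range(1,n):
    if s[i,4]>15: print(c[i],s[i,4],P[l==i].mean(0))
E
```

```text
time_s: 20.83
ee_pos: [603.7, -18.4, 200.4]
eef_rot: [0.001, 0.04, 0.999, -0.0]
force: [0.4, 0.7, -1.3]
gripper_width: 85.0
finger_force: 0.0
t 20.8333 pos [603.7 -18.4 200.4] yawY 85.4 tiltz [ 0.001 -0.001 -1.   ] w 85.0 F 0.0 [ 0.4  0.7 -1.3]
  turn -0.06 shift [0.138 0.36  4.811]
[510.19475655 250.47191011] 267 [ 583.81298726 -301.2337434   119.32357031]
[507.76949153 306.55254237] 295 [ 493.94639558 -283.80315111  123.10171136]
```

```bash

python3 -m pendant '[[[0.14,0.36,0.4,-0.06,1],[0,0,0.8,0,1],[0,0,0.8,0,1],[0,0,0.8,0,1],[0,0,0.5,0,1]]]' >/dev/null
python3 -m pendant '[[[0,0,0.4,0,1],[0,0,0.3,0,1],[0,0,0.2,0,1],[0,0,0.1,0,1],[0,0,0,0,1]]]' >/dev/null
python3 -m pendant '[[[0,0,0,0,1],[0,0,0,0,1],[0,0,0,0,1]]]' >/dev/null
python3 -c "
from h import *
go(599.5,-3.7,8,85.6)"
```

```text
t 21.9667 pos [600.   -2.9  29. ] yawY 85.6 tiltz [ 0.002 -0.    -1.   ] w 85.6 F 0.0 [-0.7 -0.5 -0.3]
  turn 0.01 shift [ 0.011 -0.021  0.526]
```

```bash

python3 -m pendant '[[[0,-0.02,0.2,0,1],[0,0,0.15,0,1],[0,0,0.1,0,1],[0,0,0.07,0,1],[0,0,0,0,1]]]'
python3 -m pendant '[[[0,0,0,0,0.6],[0,0,0,0,0.5],[0,0,0,0,0.4],[0,0,0,0,0.3],[0,0,0,0,0.3]]]' 40 >/dev/null
python3 -m pendant '[[[0,0,0,0,0.3],[0,0,0,0,0.3],[0,0,0,0,0.3],[0,0,0,0,0.3],[0,0,0,0,0.3]]]'
python3 - <<'E'
from h import *
p,d=snapshot("side");cv2.imwrite("pics/s4.png",cv2.resize(p[150:320,200:440,::-1],None,fx=3,fy=3))
E
```

```text
time_s: 22.38
ee_pos: [598.0, -3.5, 5.5]
eef_rot: [-0.001, 0.038, 0.999, 0.0]
force: [0.2, 0.0, 0.3]
gripper_width: 85.8
finger_force: 0.0
time_s: 23.22
ee_pos: [599.5, -3.5, 7.5]
eef_rot: [0.001, 0.038, 0.999, 0.0]
force: [-0.2, 2.0, 4.7]
gripper_width: 47.5
finger_force: 43.2
```

View pics/s4.png

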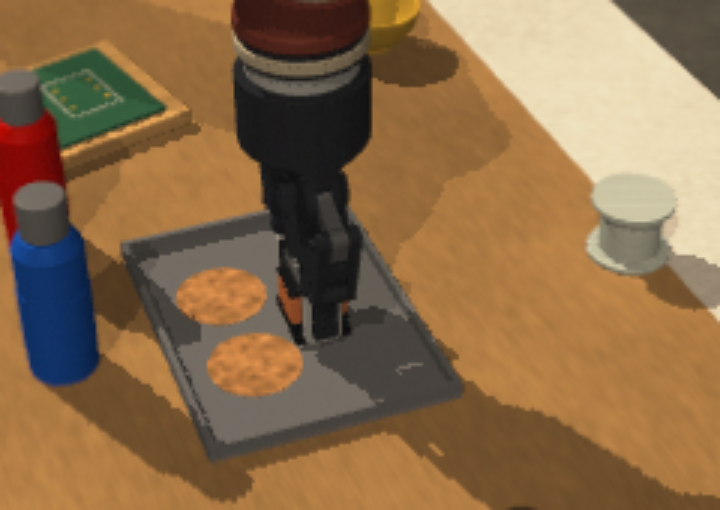

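The pads hold the core's ends (width 47.5, crop (320,310)). I'll lift it and carry it to the board.

```bash

python3 -m pendant '[[[0,0,-0.1,0,0.3],[0,0,-0.2,0,0.3],[0,0,-0.4,0,0.3],[0,0,-0.5,0,0.3],[0,0,-0.6,0,0.3]]]' >/dev/null
python3 -m pendant '[[[0,0,-0.7,0,0.3],[0,0,-0.7,0,0.3],[0,0,-0.5,0,0.3],[0,0,-0.3,0,0.3],[0,0,0,0,0.3]]]' >/dev/null
python3 -m pendant '[[[0,0,0,-0.9,0.3],[0,0,0,-0.9,0.3],[0,0,0,-0.9,0.3],[0,0,0,-0.9,0.3],[0,0,0,-0.95,0.3]]]'
python3 - <<'E'
from h import *
go(529.4,281.4,18.5,103.8)
p,d=snapshot("side")
cv2.imwrite("pics/s5.png",cv2.resize(p[155:225,150:280,::-1],None,fx=6,fy=6,interpolation=2))
c=ray("top",[(150.6,309.5),(177.9,301.2),(183.8,322.2),(156.3,331.3)],15)
print((proj("side",np.c_[c,[15]*4])-[150,155])*6)
E
```

```text
time_s: 24.52
ee_pos: [597.3, -3.6, 163.9]
eef_rot: [-0.002, -0.122, 0.993, 0.0]
force: [0.4, 0.5, -2.5]
gripper_width: 47.5
finger_force: 42.6
t 24.5167 pos [597.3  -3.6 163.9] yawY 104.0 tiltz [-0.005  0.    -1.   ] w 47.5 F 42.6 [ 0.4  0.5 -2.5]
  turn 0.05 shift [-0.068  7.318  3.644]
[[471.1830256  112.91257428]
 [535.88808472 171.7459166 ]
 [440.11155461 207.09375718]
 [373.94213815 147.09102962]]
```

View pics/s5.png

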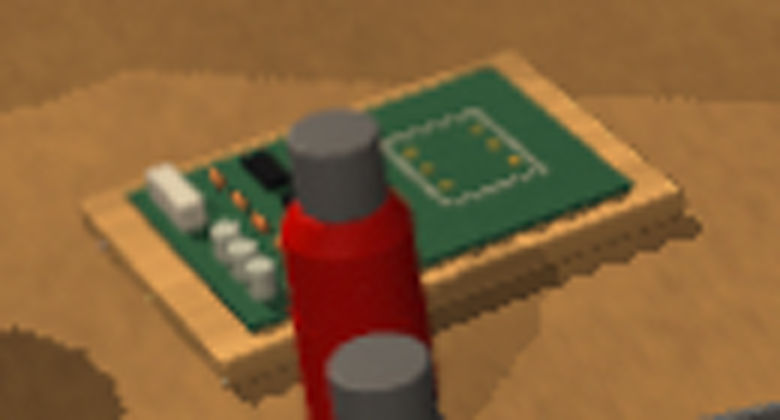

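The side view shows the outline corners at crop (475,110), (545,170), (447,203) and (383,140). That is within 1.4 px of the projection from the top view, so I'm aiming at (530.5,281.2).

```bash

python3 -m pendant '[[[0,0.3,0,0.05,0.3],[0,0.6,0,0,0.3],[0,0.7,0,0,0.3],[0,0.7,0,0,0.3],[-0.05,0.7,0,0,0.3]]]' >/dev/null
python3 -m pendant '[[[0,0.7,0,0,0.3],[0,0.7,0,0,0.3],[0,0.7,0,0,0.3],[0,0.7,0,0,0.3],[0,0.7,0,0,0.3]]]' >/dev/null
python3 -m pendant '[[[0,0.5,0,0,0.3],[0,0.3,0,0,0.3],[0,0,0,0,0.3],[0,0,0,0,0.3],[0,0,0,0,0.3]]]' >/dev/null
python3 -m pendant '[[[0,0,0.6,0,0.3],[0,0,0.7,0,0.3],[0,0,0.6,0,0.3],[0,0,0.4,0,0.3],[0,0,0,0,0.3]]]' >/dev/null
python3 -m pendant '[[[0,0,0.2,0,0.3],[0,0,0,0,0.3],[0,0,0,0,0.3],[0,0,0,0,0.3]]]' >/dev/null
python3 -c "
from h import *
go(530.5,281.2,18.5,103.8)"
```

```text
t 26.5667 pos [533.2 280.8  68.6] yawY 103.6 tiltz [ 0.003  0.001 -1.   ] w 47.7 F 42.5 [-0.3 -0.1 -1.6]
  turn -0.05 shift [0.068 0.025 1.252]
```

```bash

python3 -m pendant '[[[0.07,0.02,0.4,-0.05,0.3],[0,0,0.3,0,0.3],[0,0,0.2,0,0.3],[0,0,0.1,0,0.3],[0,0,0,0,0.3]]]' >/dev/null
python3 -m pendant '[[[0,0,0.05,0,0.3],[0,0,0,0,0.3],[0,0,0,0,0.3],[0,0,0,0,0.3]]]' >/dev/null
python3 - <<'E'
from h import *
go(530.5,281.2,18.5,103.8)
p,d=snapshot("side");q,d=snapshot("top")
o=np.hstack([cv2.resize(p[145:235,180:280,::-1],None,fx=4,fy=4,interpolation=2),cv2.resize(q[270:360,120:220,::-1],None,fx=4,fy=4,interpolation=2)])
cv2.imwrite("pics/s6.png",o)
E
```

```text
t 27.3167 pos [529.6 280.9  25.5] yawY 103.8 tiltz [ 0.001  0.    -1.   ] w 47.2 F 42.6 [-0.5 -0.5 -2.3]
  turn 0.01 shift [-0.022  0.001  0.176]
```

View pics/s6.png

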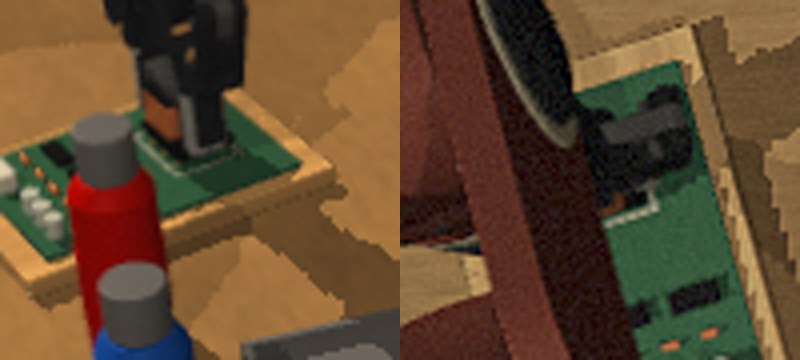

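The transformer hangs just above the outline and square to it: white edge lines show evenly around its base at left crop (190,165) and right crop (640,210). I'll lower it and let go.

```bash

python3 -m pendant '[[[-0.02,0,0.06,0,0.3],[0,0,0.05,0,0.3],[0,0,0.04,0,0.3],[0,0,0,0,0.3],[0,0,0,0,0.3]]]'
python3 -m pendant '[[[0,0,0.03,0,0.3],[0,0,0.02,0,0.3],[0,0,0,0,0.3],[0,0,0,0,0.3]]]'
```

```text
time_s: 27.83
ee_pos: [529.8, 280.9, 18.7]
eef_rot: [-0.0, -0.12, 0.993, -0.0]
force: [0.1, 0.1, -2.1]
gripper_width: 47.4
finger_force: 42.7
time_s: 28.17
ee_pos: [530.0, 281.0, 18.5]
eef_rot: [-0.0, -0.12, 0.993, -0.0]
force: [-4.8, -2.3, 6.5]
gripper_width: 47.3
finger_force: 43.8
```

```bash

python3 -m pendant '[[[0,0,0,0,0.6],[0,0,0,0,0.7],[0,0,0,0,0.8],[0,0,0,0,0.8],[0,0,0,0,0.8]]]'
python3 -m pendant '[[[0,0,-0.1,0,0.8],[0,0,-0.3,0,0.8],[0,0,-0.6,0,1],[0,0,-0.8,0,1],[0,0,-0.8,0,1]]]' >/dev/null
python3 -m pendant '[[[0,0,-0.8,0,1],[0,0,-0.8,0,1],[0,0,-0.6,0,1],[0,0,-0.5,0,1],[0,0,0,0,1]]]' >/dev/null
python3 -m pendant '[[[0,-0.7,0,0,1],[0,-0.7,0,0,1],[0,-0.7,0,0,1],[0,-0.7,0,0,1],[0,-0.7,0,0,1]]]' >/dev/null
python3 -m pendant '[[[0,-0.7,0,0,1],[0,-0.7,0,0,1],[0,-0.7,0,0,1],[0,-0.7,0,0,1],[0,-0.6,0,0,1]]]'
python3 - <<'E'
from h import *
p,d=snapshot("top");P=cloud("top",d)
t=(P[...,2]>46)&(P[...,2]<62)&(P[...,0]>490)&(P[...,0]<570)&(abs(P[...,1]-281)<40)
print("trafo",P[t].mean(0),cv2.minAreaRect(P[t][:,:2].astype(np.float32)),rect(t,"top",53))
m=(P[...,2]>108)&(P[...,2]<135)&(P[...,1]<-200)
n,l,s,c=cv2.connectedComponentsWithStats(m.astype(np.uint8))
for i in range(1,n):
    if s[i,4]>15: print(c[i],s[i,4],P[l==i].mean(0))
cv2.imwrite("pics/t7.png",cv2.resize(p[270:360,120:220,::-1],None,fx=5,fy=5,interpolation=2))
go(584,-300,230,-1.4)
E
```

```text
time_s: 28.58
ee_pos: [530.0, 281.0, 16.8]
eef_rot: [0.0, -0.12, 0.993, 0.0]
force: [-0.4, -0.2, 0.4]
gripper_width: 68.1
finger_force: 0.0
time_s: 30.25
ee_pos: [595.6, 11.2, 228.3]
eef_rot: [-0.0, -0.12, 0.993, -0.0]
force: [0.8, 0.1, 0.3]
gripper_width: 85.1
finger_force: 0.0
trafo [530.45375914 279.0221961   51.44693917] ((530.3297729492188, 280.10516357421875), (36.15786361694336, 49.38395309448242), 14.690800666809082) ((529.4703369140625, 279.017822265625), (35.857975006103516, 49.025062561035156), 14.550950050354004)
[510.26037736 250.39622642] 265 [ 583.89977646 -301.30210278  119.50109496]
[507.84385382 306.65780731] 301 [ 493.77208745 -283.91081348  123.0628834 ]
t 30.3 pos [596.4   7.6 228.2] yawY 103.6 tiltz [-0.    -0.003 -1.   ] w 85.2 F 0.0 [ 0.  -1.9  0.7]
  turn -18.75 shift [ 7.696  0.122 -0.019]
```

View pics/t7.png

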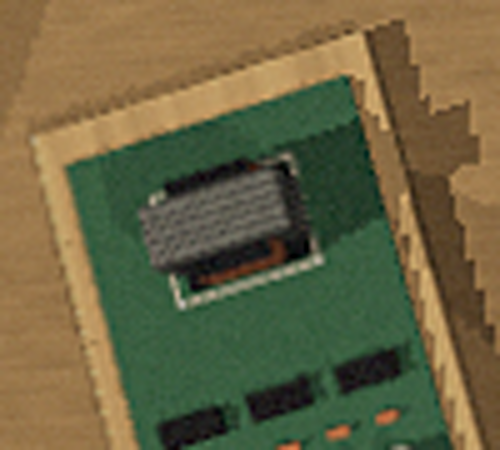

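The transformer sits square on its outline (crop (225,225)), and the visible offset is only the perspective of its height. For the bottle I turn the long way round, since the short way would exceed the range of joint 6.

```bash

for i in 1 2 3 4 5; do python3 -m pendant '[[[0,0,0,1,1],[0,0,0,1,1],[0,0,0,1,1],[0,0,0,1,1],[0,0,0,1,1]]]' >/dev/null; done
python3 -m pendant '[[[0,0,0,1,1],[0,0,0,0.4,1],[-0.6,0,0,0,1],[-0.7,0,0,0,1],[-0.7,0,0,0,1]]]' >/dev/null
python3 -m pendant '[[[-0.8,0,0,0,1],[-0.8,0,0,0,1],[-0.8,0,0,0,1],[-0.8,0,0,0,1],[-0.8,0,0,0,1]]]' >/dev/null
python3 -m pendant '[[[-0.8,0,0,0,1],[-0.6,0,0,0,1],[-0.3,0,0,0,1],[0,0,0,0,1],[0,0,0,0,1]]]' >/dev/null
python3 -c "
from h import *
go(584.4,-301,61,-2)"
```

```text
t 33.6333 pos [ 586.2 -294.3  228.4] yawY -1.8 tiltz [-0.001  0.001 -1.   ] w 85.6 F 0.0 [-0.5  1.  -0.6]
  turn 0.05 shift [-0.175 -0.035  4.184]
```

```bash

python3 -m pendant '[[[-0.17,-0.03,0.3,0.05,0.8],[0,0,0.6,0,0.8],[0,0,0.7,0,0.8],[0,0,0.7,0,0.8],[0,0,0.5,0,0.8]]]' >/dev/null
python3 -m pendant '[[[0,0,0.5,0,0.8],[0,0,0.4,0,0.8],[0,0,0.3,0,0.8],[0,0,0.18,0,0.8],[0,0,0,0,0.8]]]' >/dev/null
python3 -m pendant '[[[0,0,0,0,0.8],[0,0,0,0,0.8],[0,0,0,0,0.8]]]' >/dev/null
python3 -c "
from h import *
go(584.4,-301,60,-2)"
```

```text
t 34.7167 pos [ 585.9 -302.2   63.4] yawY -2.0 tiltz [ 0.002 -0.002 -1.   ] w 68.3 F 0.0 [-0.7 -0.3  0.5]
  turn 0.01 shift [ 0.029 -0.038  0.085]
```

```bash

python3 -m pendant '[[[0.03,-0.04,0.07,0,0.8],[0,0,0,0,0.8],[0,0,0,0,0.8],[0,0,0,0,0.4],[0,0,0,0,0.3]]]' 40 >/dev/null
python3 -m pendant '[[[0,0,0,0,0.2],[0,0,0,0,0.2],[0,0,0,0,0.2],[0,0,0,0,0.2],[0,0,0,0,0.2]]]' 
python3 -m pendant '[[[0,0,0,0,0.2],[0,0,0,0,0.2]]]' 
python3 -m pendant '[[[0,0,-0.1,0,0.2],[0,0,-0.2,0,0.2],[0,0,-0.4,0,0.2],[0,0,-0.5,0,0.2],[0,0,-0.6,0,0.2]]]' >/dev/null
python3 -m pendant '[[[0,0,-0.7,0,0.2],[0,0,-0.7,0,0.2],[0,0,-0.6,0,0.2],[0,0,-0.4,0,0.2],[0,0,0,0,0.2]]]' >/dev/null
python3 -c "
from h import *
go(553,-31.8,61,-2)"
```

```text
time_s: 35.55
ee_pos: [583.8, -300.6, 59.3]
eef_rot: [0.001, 0.719, 0.695, 0.0]
force: [2.2, -0.3, 1.6]
gripper_width: 41.6
finger_force: 42.4
time_s: 35.72
ee_pos: [583.8, -300.6, 59.3]
eef_rot: [0.001, 0.719, 0.695, 0.0]
force: [2.8, -0.4, 1.5]
gripper_width: 41.9
finger_force: 42.5
t 36.55 pos [ 584.7 -301.5  232.3] yawY -2.0 tiltz [ 0.006 -0.004 -1.   ] w 41.5 F 42.0 [ 0.2 -0.4 -1.9]
  turn 0.00 shift [ 6.728 -1.051  4.249]
```

```bash

python3 -m pendant '[[[0.3,-0.05,0,0,0.2],[0.6,-0.1,0,0,0.2],[0.7,-0.11,0,0,0.2],[0.7,-0.11,0,0,0.2],[0.7,-0.11,0,0,0.2]]]' >/dev/null
python3 -m pendant '[[[0.7,-0.11,0,0,0.2],[0.7,-0.11,0,0,0.2],[0.7,-0.11,0,0,0.2],[0.7,-0.11,0,0,0.2],[0.5,-0.08,0,0,0.2]]]' >/dev/null
python3 -m pendant '[[[0.3,-0.05,0,0,0.2],[0.13,0,0,0,0.2],[0,0,0,0,0.2],[0,0,0,0,0.2],[0,0,0,0,0.2]]]' >/dev/null
python3 -m pendant '[[[0,0,0.5,0,0.2],[0,0,0.7,0,0.2],[0,0,0.7,0,0.2],[0,0,0.7,0,0.2],[0,0,0.5,0,0.2]]]' >/dev/null
python3 -m pendant '[[[0,0,0.4,0,0.2],[0,0,0.2,0,0.2],[0,0,0,0,0.2],[0,0,0,0,0.2],[0,0,0,0,0.2]]]' >/dev/null
python3 -c "
from h import *
go(553,-31.8,61,-2)"
```

```text
t 38.6333 pos [551.9 -30.6  80.5] yawY -2.0 tiltz [ 0.003 -0.001 -1.   ] w 41.5 F 41.9 [ 0.3 -0.3 -1.7]
  turn -0.00 shift [-0.029  0.027  0.489]
```

```bash

python3 -m pendant '[[[-0.03,0.03,0.15,0,0.2],[0,0,0.12,0,0.2],[0,0,0.1,0,0.2],[0,0,0,0,0.2],[0,0,0,0,0.2]]]' 
python3 -m pendant '[[[0,0,0.04,0,0.2],[0,0,0.04,0,0.2],[0,0,0,0,0.2],[0,0,0,0,0.2],[0,0,0,0,0.2]]]' 
```

```text
time_s: 39.05
ee_pos: [551.5, -31.1, 63.6]
eef_rot: [-0.0, 0.719, 0.695, -0.0]
force: [-0.6, 0.1, -1.5]
gripper_width: 41.5
finger_force: 41.9
time_s: 39.47
ee_pos: [551.9, -31.2, 61.0]
eef_rot: [0.0, 0.719, 0.695, 0.0]
force: [-1.4, 0.2, -2.3]
gripper_width: 41.8
finger_force: 41.9
```

```bash

python3 -m pendant '[[[0,0,0.025,0,0.2],[0,0,0.015,0,0.2],[0,0,0,0,0.2],[0,0,0,0,0.2]]]' 
```

```text
time_s: 39.8
ee_pos: [552.2, -31.2, 60.2]
eef_rot: [0.0, 0.719, 0.695, 0.0]
force: [-1.4, 0.9, 4.5]
gripper_width: 41.6
finger_force: 41.4
```

Contact. I'll release, go up, then fetch the can at TCP (494.5,-286.6).

```bash

python3 -m pendant '[[[0,0,0,0,0.55],[0,0,0,0,0.65],[0,0,0,0,0.7],[0,0,0,0,0.75],[0,0,0,0,0.75]]]' >/dev/null
python3 -m pendant '[[[0,0,-0.2,0,0.75],[0,0,-0.5,0,0.75],[0,0,-0.8,0,1],[0,0,-0.8,0,1],[0,0,-0.8,0,1]]]' >/dev/null
python3 -m pendant '[[[0,0,-0.8,0,1],[0,0,-0.4,0,1],[-0.6,-0.15,0,-0.15,1],[-0.7,-0.16,0,0,1],[-0.7,-0.16,0,0,1]]]' >/dev/null
python3 -m pendant '[[[-0.7,-0.16,0,0,1],[-0.7,-0.16,0,0,1],[-0.7,-0.16,0,0,1],[-0.7,-0.16,0,0,1],[-0.7,-0.16,0,0,1]]]' >/dev/null
python3 -m pendant '[[[-0.5,-0.1,0,0,1],[-0.3,-0.1,0,0,1],[0,0,0,0,1],[0,0,0,0,1],[0,0,0,0,1]]]'  >/dev/null
python3 -c "
from h import *
go(494.5,-286.6,59.5,-1.4)
p,d=snapshot('top');P=cloud('top',d)
m=(P[...,2]>108)&(P[...,2]<135)&(P[...,0]>400)&(P[...,0]<620)&(abs(P[...,1])<100)
print(P[m&(P[...,1]<0)].mean(0))"
```

```text
t 41.8833 pos [ 487.  -280.6  231.4] yawY -1.3 tiltz [ 0.     0.001 -1.   ] w 86.0 F 0.0 [-0.3  0.2 -0.2]
  turn 0.02 shift [-0.147  0.19   4.297]
[552.67938115 -32.82733474 120.97236944]
```

The bottle is back within 0.2 mm of its first reading.

```bash

python3 -m pendant '[[[-0.15,0.19,0.3,0,1],[0,0,0.6,0,1],[0,0,0.7,0,1],[0,0,0.7,0,1],[0,0,0.5,0,1]]]' >/dev/null
python3 -m pendant '[[[0,0,0.5,0,1],[0,0,0.4,0,1],[0,0,0.3,0,1],[0,0,0.2,0,1],[0,0,0,0,1]]]' >/dev/null
python3 -m pendant '[[[0,0,0,0,1],[0,0,0,0,1],[0,0,0,0,1]]]' >/dev/null
python3 -c "
from h import *
go(494.5,-286.6,59.5,-1.4)"
```

```text
t 43.0167 pos [ 495.1 -288.4   64.8] yawY -1.4 tiltz [ 0.002 -0.002 -1.   ] w 85.5 F 0.0 [ 0.1 -0.2  0.1]
  turn 0.01 shift [ 0.044 -0.017  0.133]
```

```bash

python3 -m pendant '[[[0.04,-0.02,0.1,0,1],[0,0,0.02,0,1],[0,0,0,0,1],[0,0,0,0,0.4],[0,0,0,0,0.3]]]' 40 >/dev/null
python3 -m pendant '[[[0,0,0,0,0.2],[0,0,0,0,0.2],[0,0,0,0,0.2],[0,0,0,0,0.2],[0,0,0,0,0.2]]]' >/dev/null
python3 -m pendant '[[[0,0,0,0,0.2],[0,0,0,0,0.2],[0,0,0,0,0.2],[0,0,0,0,0.2]]]' 
python3 -m pendant '[[[0,0,-0.1,0,0.2],[0,0,-0.2,0,0.2],[0,0,-0.4,0,0.2],[0,0,-0.5,0,0.2],[0,0,-0.6,0,0.2]]]' >/dev/null
python3 -m pendant '[[[0,0,-0.7,0,0.2],[0,0,-0.7,0,0.2],[0,0,-0.6,0,0.2],[0,0,-0.4,0,0.2],[0,0,0,0,0.2]]]' >/dev/null
python3 -m pendant '[[[0,0,0,0,0.2],[0,0,0,0,0.2]]]' >/dev/null
python3 -c "
from h import *
go(556.5,36,61,-1.4)"
```

```text
time_s: 44.18
ee_pos: [494.0, -286.4, 59.0]
eef_rot: [0.001, 0.716, 0.699, 0.0]
force: [3.1, 0.2, 2.2]
gripper_width: 40.8
finger_force: 41.1
t 45.1833 pos [ 492.3 -285.5  224.3] yawY -1.4 tiltz [-0.003  0.002 -1.   ] w 41.1 F 40.8 [-0.9 -0.2 -3.5]
  turn 0.01 shift [8.065 1.422 4.094]
```

```bash

python3 -m pendant '[[[0.3,0.05,0,0,0.2],[0.6,0.1,0,0,0.2],[0.7,0.12,0,0,0.2],[0.7,0.12,0,0,0.2],[0.7,0.12,0,0,0.2]]]' >/dev/null
python3 -m pendant '[[[0.7,0.12,0,0,0.2],[0.7,0.12,0,0,0.2],[0.7,0.12,0,0,0.2],[0.7,0.12,0,0,0.2],[0.7,0.12,0,0,0.2]]]' >/dev/null
python3 -m pendant '[[[0.7,0.12,0,0,0.2],[0.5,0.1,0,0,0.2],[0.3,0.07,0,0,0.2],[0.05,0.02,0,0,0.2],[0,0,0,0,0.2]]]' >/dev/null
python3 -m pendant '[[[0,0,0,0,0.2],[0,0,0.5,0,0.2],[0,0,0.6,0,0.2],[0,0,0.6,0,0.2],[0,0,0.4,0,0.2]]]' >/dev/null
python3 -m pendant '[[[0,0,0,0,0.2],[0,0,0,0,0.2],[0,0,0,0,0.2]]]' >/dev/null
python3 -c "
from h import *
go(556.5,36,61,-1.4)"
```

```text
t 47.1 pos [558.8  33.5 143.9] yawY -1.4 tiltz [ 0.002 -0.    -1.   ] w 40.9 F 41.0 [ 0.2 -1.  -2.3]
  turn -0.01 shift [ 0.061 -0.062  2.073]
```

```bash

python3 -m pendant '[[[0.06,-0.06,0.4,0,0.2],[0,0,0.5,0,0.2],[0,0,0.4,0,0.2],[0,0,0.3,0,0.2],[0,0,0.15,0,0.2]]]' >/dev/null
python3 -m pendant '[[[0,0,0.1,0,0.2],[0,0,0.06,0,0.2],[0,0,0,0,0.2],[0,0,0,0,0.2]]]'
python3 -m pendant '[[[0,0,0.03,0,0.2],[0,0,0.03,0,0.2],[0,0,0,0,0.2],[0,0,0,0,0.2],[0,0,0,0,0.2]]]' 
```

```text
time_s: 47.85
ee_pos: [556.4, 36.7, 67.1]
eef_rot: [0.001, 0.716, 0.699, 0.001]
force: [1.3, -0.5, -3.6]
gripper_width: 41.3
finger_force: 41.0
time_s: 48.27
ee_pos: [555.6, 36.8, 63.7]
eef_rot: [0.0, 0.716, 0.699, 0.0]
force: [-0.5, 0.5, -2.7]
gripper_width: 41.2
finger_force: 41.0
```

```bash

python3 -m pendant '[[[0,0,0.03,0,0.2],[0,0,0.03,0,0.2],[0,0,0,0,0.2],[0,0,0,0,0.2],[0,0,0,0,0.2]]]' 
python3 -m pendant '[[[0,0,0.02,0,0.2],[0,0,0.01,0,0.2],[0,0,0,0,0.2],[0,0,0,0,0.2],[0,0,0,0,0.2]]]'
```

```text
time_s: 48.68
ee_pos: [555.6, 36.8, 61.2]
eef_rot: [-0.0, 0.716, 0.699, -0.0]
force: [0.1, -0.6, -2.8]
gripper_width: 41.0
finger_force: 41.0
time_s: 49.1
ee_pos: [555.6, 36.8, 60.1]
eef_rot: [-0.0, 0.716, 0.699, -0.0]
force: [-0.0, 0.2, -2.6]
gripper_width: 41.0
finger_force: 41.0
```

```bash

python3 -m pendant '[[[0,0,0.02,0,0.2],[0,0,0.01,0,0.2],[0,0,0,0,0.2],[0,0,0,0,0.2],[0,0,0,0,0.2]]]'
```

```text
time_s: 49.52
ee_pos: [555.9, 36.8, 59.9]
eef_rot: [0.0, 0.716, 0.699, 0.0]
force: [-2.5, -0.1, 5.7]
gripper_width: 40.9
finger_force: 41.0
```

Contact. I'll release, go up and away, and check.

```bash

python3 -m pendant '[[[0,0,0,0,0.55],[0,0,0,0,0.65],[0,0,0,0,0.7],[0,0,0,0,0.75],[0,0,0,0,0.75]]]' >/dev/null
python3 -m pendant '[[[0,0,-0.2,0,0.75],[0,0,-0.5,0,0.75],[0,0,-0.8,0,1],[0,0,-0.8,0,1],[0,0,-0.8,0,1]]]' >/dev/null
python3 -m pendant '[[[0,0,-0.8,0,1],[0,0,-0.4,0,1],[-0.6,0,0,0,1],[-0.7,0,0,0,1],[-0.7,0,0,0,1]]]' >/dev/null
python3 -m pendant '[[[-0.7,0,0,0,1],[-0.7,0,0,0,1],[-0.7,0,0,0,1],[-0.7,0,0,0,1],[-0.7,0,0,0,1]]]' >/dev/null
python3 -m pendant '[[[-0.5,0,0,0,1],[-0.3,0,0,0,1],[0,0,0,0,1],[0,0,0,0,1],[0,0,0,0,1]]]'
python3 -c "
from h import *
p,d=snapshot('top');P=cloud('top',d)
m=(P[...,2]>112)&(P[...,2]<130)&(P[...,0]>500)&(P[...,0]<620)&(abs(P[...,1])<80)
print(P[m&(P[...,1]<0)].mean(0),P[m&(P[...,1]>0)].mean(0))
cv2.imwrite('pics/t8.png',p[100:420,100:560,::-1])"
```

```text
time_s: 51.6
ee_pos: [549.7, -214.1, 231.0]
eef_rot: [-0.0, 0.715, 0.699, 0.0]
force: [-0.1, -0.3, 0.1]
gripper_width: 85.3
finger_force: 0.0
[552.92101064 -32.96873559 120.88219352] [555.61852362  35.67382714 125.02828694]
```

View pics/t8.png

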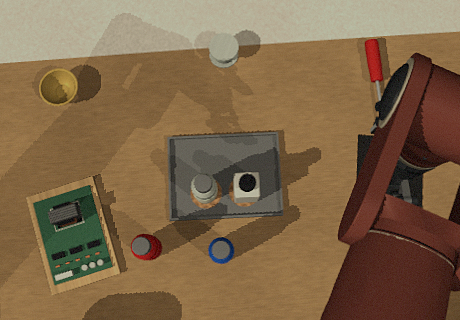

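The can (crop (205,187)) and bottle (247,185) are upright within 1 mm of their starting places. The transformer (67,214) is on the outline, and the reel, bowl and screwdriver appear where they were. I'm handing it in.

```bash
python3 -c "
from workcell import *
print(close_job())"
```

```text
the job is handed in; nothing more can be done
None
```

The job is handed in after 51.6 s of 128 s: in the last picture the transformer sits on its outline and the can and bottle are back upright within about 1 mm of their starts, but the hand-in gave no verdict.

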